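Fit the swing rule on a tile-ruling board and swing it home against its stop

ROBOT

A 6-joint arm with a two-finger parallel gripper is mounted at the origin on a cart in front of the work surface, level with it; the furniture and walls round the work are solid. World frame = base frame: x ahead of the robot, y to its left, z up, the work surface at z = 0. Lengths are in m, angles in rad, forces in N, time in s.
With the tool pointing down it reaches from about 0.3 to 0.825 m from the base axis. Payload 5.4 kg.
Tool frame: the origin (TCP) lies at the very end of the fingers, on their centre line; the grasp point (between the pads) lies 19 mm behind it; z points along the fingers, y is the line along which they close (so a half turn about z gives the same grasp; the last joint's range is limited). The gripper opens to 92 mm and grips with 3 to 60 N. Pads are 20 mm wide; open, the fingers measure 128 mm over their backs; the gripper's body (75 mm by 189 mm) begins 69 mm behind the grasp point.
Start: joints at [1.121, 0.158, 1.597, -0, 1.386, -0.21], TCP at [0.137, 0.559, 0.215] pointing down, gripper open.
Joint ranges: [-2.91, 2.91], [-0.94, 2.29], [0.18, 2.7], [-1.29, 4.43], [0.17, 2.64], [-3, 3]. Speed limits (rad/s): [2.57, 2.57, 3.14, 3.14, 3.14, 3.14].

INTERFACE

Orientations are given as a rotation vector (axis times angle).
In Python, from workcell import bot gives the robot as it stands. Calls block until the motion is done:
- bot.goto(position, orientation): joint-space move of the TCP to a pose.
- bot.line_to(position, rot=None, max_speed=0.15): straight line of the TCP; rot=None keeps the orientation; max_speed is the mean speed in m/s.
- bot.set_joints(angles): joint-space move.
- bot.set_gripper(opening, newtons=None): opening from 0.0 (shut) to 1.0 (fully open); newtons is the grip in N (None keeps the last); returns when the fingers have stopped.
- bot.hold(seconds).
- bot.inverse_kinematics(position, orientation): joint angles nearest the present ones, or None.
- bot.read_camera(name): name is "scene" or "top"; returns a dict with "pixels" (480x640x3 uint8, blue, green, red), "fx", "fy", "cx", "cy" (pixels), "R" (3x3) and "t" (3): a world point X has camera coordinates R X + t. Camera axes: x right, y down, z forward; pixel columns grow to the right and rows downward; lengths in m; the calibration is good to about 2 mm. A picture is of the moment at which its call begins. There is no depth.
A pose or a line that the arm cannot do raises bot.MotionError and nothing moves.
- bot.job_done(): hands the job in; it is judged then, once.
Readings, each from a call of its own:
- bot.current_clock(): time.
- bot.current_joints(): joint angles.
- bot.current_joint_vel(): joint speeds.
- bot.current_effort(): joint torques, N m.
- bot.current_ee_pos(): TCP position.
- bot.current_tool_rot(): TCP orientation.
- bot.current_contact_force(): force on the tool from outside, world axes, zero at the start.
- bot.current_ft_torque(): the same for the moment, N m.
- bot.current_opening(): opening from 0.0 (shut) to 1.0 (fully open).
- bot.current_grip_force(): force on a finger pad.
Only numpy, scipy, OpenCV 4.12 (cv2) and the standard library are available. Lean on these libraries where they do the work, as an engineer would, in place of code of your own. Each camera call takes 0.05 s, during which the arm holds its last target. There are 200 camera calls.

TASK

Pick up the aluminium swing rule from the table and drop its hole over the pivot stud of the plywood ruling board, so that it lies flat across the tile with its end on the open part of the rail, short of the catch. Then push its free end round, on past the catch's sprung roller, until the rule is firmly home against the brass stop screw, but gently: do not force the screw. Leave it held there by the catch, without disturbing the tile, the jars or the bottle round the board.

Things in the scene. Friction and masses are not known exactly. Their poses are not given: they have to be found in the camera images.
- rule: aluminium swing rule lying loose on the table: flat bar 217 long x 40 wide x 8 thick mm, 0.14-0.23 kg, black graduations along its +y edge. Origin: centre of its 14 mm through hole, underside; +x to the full-round free end (radius 20, tip at x = 200), +z up. Balance point at x about 90; grip it across its 40 mm width.
- board: plywood ruling board, fixed, 302x220x12 mm. Origin on the axis of its upright steel pivot stud, underside (table top). Stud: shoulder dia 26 up to z = 24, on which the rule rests, pin dia 12 up to 40, cone to 48. Aluminium arc rail for the free end: radius 170-188 about the stud, top also z = 24, from -0.6 to 0.53 rad about +x. The rule is put on at -0.5 to -0.4 rad and swings shut towards +y.
- rail (a point): the middle of the arc rail's top (179 mm from the stud along the board's +x). A carriage with a catch and a stop is clamped on the rail by hand: its roller stands anywhere from -0.14 to +0.14 rad about the board's +x. Its place is not measured, but can be seen and felt.
- open_end (a point): open end of the rail's top, at -0.57 rad, away from the carriage. The carriage's white sprung roller (dia 20, 204 mm from the stud, z 20-36 over the table) meets the rule's round tip 0.09 rad early; pushing past takes 4-9 N near the free end, falling to none once the rule points at the roller. Then the roller draws the rule on, with 1-4 N, to the brass stop screw 0.045 rad (8 mm) farther.
- rule_end (a point): top of the rule's free end, centre of its rounding (x = 180 on the rule, 8 mm over its underside). On the carriage the brass screw (dia 9, round tip, 178 mm from the stud, 28 mm over the table) stops the rule's +y side. Firmly home is 5 N or more on the screw, about a 10 N push at 155 mm from the stud; above 18 N the screw is forced.
- tile: white bisque tile 110x150x8 mm, loose on the board under the swing of the rule, between the stud and the rail (4 mm of air under the rule). Origin: centre of underside. To be left where it is.
- mint_bottle: mint-green plastic bottle, dia 72, 125 mm tall, standing behind the board; origin centre of underside. Leave alone.
- pigment_jar: small pigment jar with green band and white lid, dia 40, 54 mm tall, standing left of the rule; origin centre of underside. Leave alone.
- rinse_jar: grey rinse jar, dia 54, 61 mm tall, standing left of the board; origin centre of underside. Leave alone.

How it is judged:
On the way, in this order (a step that is already met when the one before it is completed fails the run):
1. the rule's hole is down over the pivot stud and the rule lies flat on shoulder and rail (horizontal distance between rule and board below 0.003 m and z of rule in the frame of board between 0.0215 and 0.0265 m and angle between rule's own z axis and vertical below 0.03 rad), for 0.2 s.
2. on the stud, the rule is pressed home on the stop screw with at least 5 N (all of step 1 and contact force between rule and stop_screw_tip above 5 N), for 0.2 s.
At the end, for the whole second after the job is handed in: The rule's hole is on the stud (within 3 mm of its axis), the rule lies flat on shoulder and rail (within 2.5 mm, tilt under 0.03 rad), its side still bears on the stop screw, where the catch holds it (over 0.2 N), and it is at rest (all of step 1 and contact force between rule and stop_screw_tip above 0.2 N and linear speed of rule below 0.01 m/s); the robot touches nothing.
It fails at once if the stop screw is forced: more than 18 N between rule and screw (contact force between rule and stop_screw_tip above 18 N).
It fails at once if the tile is moved more than 8 mm (distance of tile from where it was at the start of the episode above 0.008 m).
It fails at once if the bottle or a jar is moved more than 15 mm (distance of any of mint_bottle, pigment_jar, rinse_jar from where it was at the start of the episode above 0.015 m).
It also fails if it takes over 54 s, if anything falls off the work surface, if the arm or the gripper's body presses on something with over 40 N, if the wrist force passes 120 N, or if a joint passes its speed limit or range.

## Working session

There is one attempt and no reset: what is moved stays moved. The work goes in short steps, each a Python script; the robot and the scene stay as the last script left them, time stands still between calls to the robot, and variables do not carry over. Pictures are saved under pics/ and viewed, at most 10 in all, crops included, and the job is handed in when it is done.

```bash
mkdir -p pics; ls
python3 - <<'E'
from workcell import bot
import cv2,numpy as np
for n in("scene","top"):
    c=bot.read_camera(n); cv2.imwrite(f"pics/{n}0.png",c["pixels"])
    print(n,c["fx"],c["fy"],c["cx"],c["cy"],np.round(c["R"],4).tolist(),np.round(c["t"],4).tolist())
print(bot.current_clock(),bot.current_tool_rot(),bot.current_ee_pos())
E
```

```text
pics
scene 494.27228894575353 494.27228894575353 323.19980397881864 247.89011913666457 [[0.858, -0.5135, 0.0079], [-0.3873, -0.6571, -0.6468], [0.3373, 0.5519, -0.7627]] [-0.2914, 0.5253, 0.5173]
top 610.1671025000231 610.1671025000231 317.452224379526 242.04314801355073 [[-0.0276, -0.9995, -0.0128], [-0.9955, 0.0287, -0.0907], [0.091, 0.0102, -0.9958]] [0.4069, 0.5538, 1.0853]
0.1 [-3.75708394e-01 -3.11846756e+00  2.47455229e-03] [0.1363377  0.55801998 0.2137338 ]
```

View pics/top0.png

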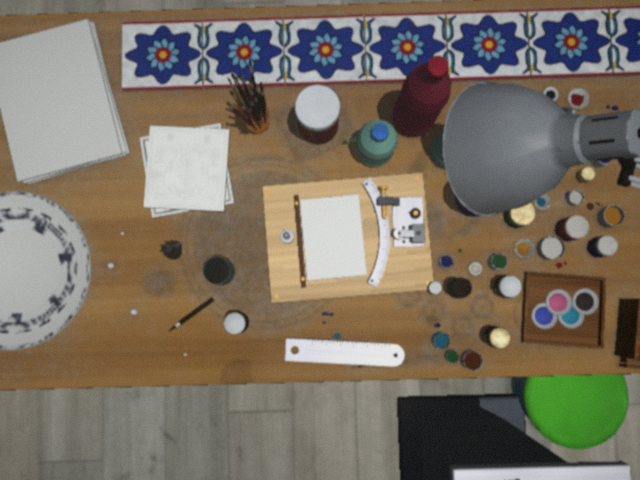

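View pics/scene0.png

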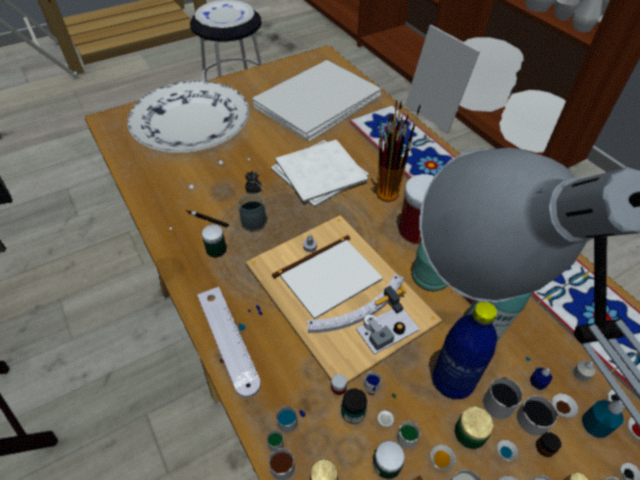

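The top view shows the rule at bottom, with its hole near (295,350) and its round end near (405,355). The stud is at (287,237), the rail arc at about x=375 and the carriage at about (400,220). The scene view shows the same objects, with the lamp head at upper right. Next I'll zoom in on the board.

Run:
```python
import cv2,numpy as np
t=cv2.imread("pics/top0.png")[165:375,260:440]; s=cv2.imread("pics/scene0.png")[195:405,190:445]
a=cv2.resize(t,None,fx=2.85,fy=2.85,interpolation=cv2.INTER_CUBIC)
cv2.imwrite("pics/topz.png",a)
cv2.imwrite("pics/scz.png",cv2.resize(s,None,fx=2.85,fy=2.85,interpolation=cv2.INTER_CUBIC))
```

```text
(no output)
```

View pics/topz.png

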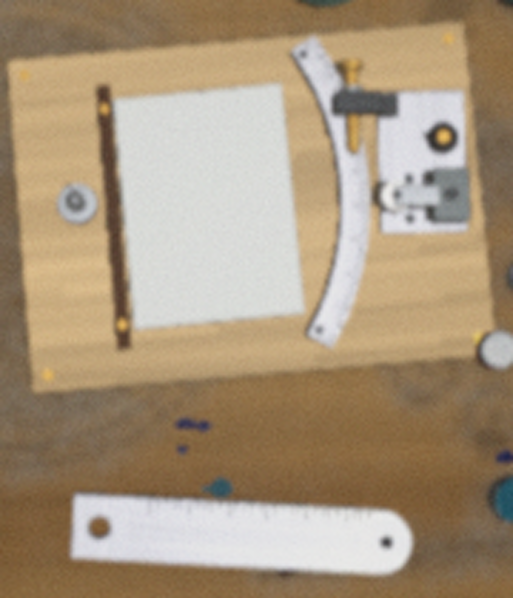

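View pics/scz.png

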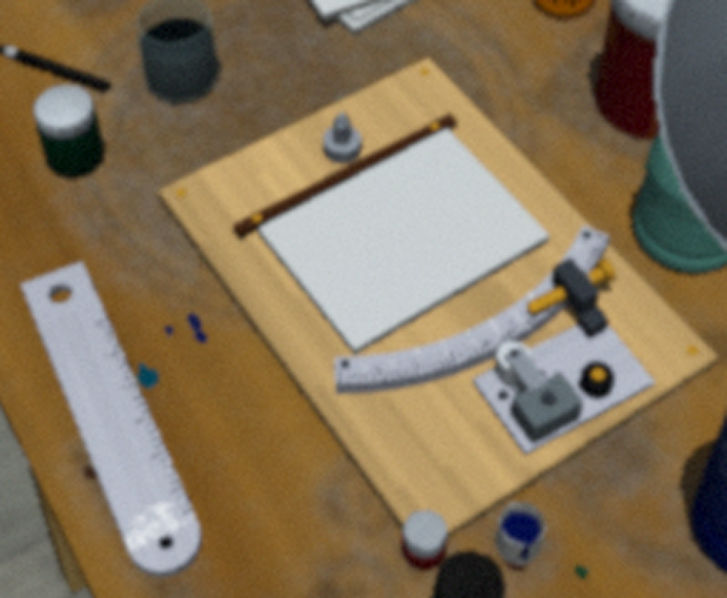

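Zoomed top view, in zoom pixels: rule hole (99,527), end dot (386,541), stud (76,202), roller (390,195), rail end holes (303,54) and (320,330). Zoomed scene view, same order: (60,293), (166,542), pin top (341,118), roller (511,352), rail holes (586,236) and (345,364).

```bash
cat > h.py <<'E'
from workcell import bot
import cv2,numpy as np
from scipy.spatial.transform import Rotation as Ro
Z=2.85
def cams(): return {n:bot.read_camera(n) for n in("scene","top")}
def ray(c,p):
    R,t=np.array(c["R"]),np.array(c["t"])
    return -R.T@t, R.T@np.array([(p[0]-c["cx"])/c["fx"],(p[1]-c["cy"])/c["fy"],1.])
def plane(c,p,z):
    o,d=ray(c,p); return o+d*(z-o[2])/d[2]
def tri(a,p,b,q):
    o1,d1=ray(a,p);o2,d2=ray(b,q)
    s=np.linalg.lstsq(np.c_[d1,-d2],o2-o1,rcond=None)[0]
    x,y=o1+s[0]*d1,o2+s[1]*d2
    return (x+y)/2,np.linalg.norm(x-y)
def down(psi):  # tool z down, tool y axis at world yaw psi
    y=np.array([np.cos(psi),np.sin(psi),0]);z=np.array([0,0,-1.])
    return Ro.from_matrix(np.c_[np.cross(y,z),y,z]).as_rotvec()
E
python3 - <<'E'
from h import *
c=cams(); T=lambda u,v:(u/Z+260,v/Z+165); S=lambda u,v:(u/Z+190,v/Z+195)
for n,a,b,z in [("hole",(99,527),(60,293),.008),("dot",(386,541),(166,542),.008),("stud",(75,201),(341,116),.048),("rollr",(390,195),(511,352),.036),
  ("railA",(320,330),(345,364),.024),("railB",(303,54),(586,236),.024)]:
    print(n,np.round(plane(c["top"],T(*a),z),4),np.round(plane(c["scene"],S(*b),z),4),[np.round(x,4) for x in tri(c["top"],T(*a),c["scene"],S(*b))])
print("lamp",tri(c["top"],(445,150),c["scene"],(421,230)), tri(c["top"],(495,213),c["scene"],(480,298)))
E
```

```text
hole [0.3701 0.4383 0.008 ] [0.3699 0.4387 0.008 ] [array([0.37  , 0.4383, 0.0085]), np.float64(0.0003)]
dot [0.3564 0.2549 0.008 ] [0.3559 0.2555 0.008 ] [array([0.3561, 0.255 , 0.0087]), np.float64(0.0006)]
stud [0.5765 0.4464 0.048 ] [0.5771 0.4468 0.048 ] [array([0.5766, 0.4463, 0.0487]), np.float64(0.0003)]
rollr [0.5758 0.2469 0.036 ] [0.5758 0.2464 0.036 ] [array([0.576 , 0.2468, 0.0353]), np.float64(0.0003)]
railA [0.4918 0.2934 0.024 ] [0.4922 0.295  0.024 ] [array([0.4916, 0.2937, 0.0264]), np.float64(0.0003)]
railB [0.6703 0.298  0.024 ] [0.6702 0.2989 0.024 ] [array([0.6699, 0.2982, 0.025 ]), np.float64(0.0005)]
lamp (array([0.64910112, 0.21248216, 0.25415761]), np.float64(0.05609903350939165)) (array([0.5971951 , 0.11251271, 0.24649574]), np.float64(0.04365413793065459))
```

Run:
```python
from h import *
st=np.array([.5766,.4464])
for nm,p,z,y in [("grasp",(.3632,.3486),.1,-.075),("place",st+.09*np.array([np.cos(-1.96),np.sin(-1.96)]),.1,-.39),
  ("push0",(.48,.317),.1,-1.96),("push1",(.55,.292),.1,-1.53)]:
    for k in(0,np.pi):
        q=bot.inverse_kinematics([*p,z],down(y+k)); print(nm,k,None if q is None else np.round(q,2))
print(Ro.from_rotvec(bot.current_tool_rot()).as_matrix().round(2).tolist())
p=[.3632,.3486]; r=down(-.075+np.pi)
if bot.inverse_kinematics([*p,.1],r) is None or abs(bot.inverse_kinematics([*p,.1],r)[5])>abs(bot.inverse_kinematics([*p,.1],down(-.075))[5]): r=down(-.075)
bot.set_gripper(.75,25)
bot.goto([*p,.10],r); bot.line_to([*p,.0025],max_speed=.08)
print(bot.current_contact_force(),bot.current_ee_pos())
bot.set_gripper(0.0,25)
print(bot.current_opening()*92,bot.current_grip_force())
bot.line_to([*p,.10],max_speed=.1)
print(bot.current_opening()*92,bot.current_grip_force(),bot.current_contact_force(),bot.current_joints(),bot.current_clock())
```

```text
grasp 0 [ 0.52  0.1   1.9  -0.    1.14  0.6 ]
grasp 3.141592653589793 [ 0.52  0.1   1.9  -0.    1.14 -2.54]
place 0 [ 0.41  0.46  1.46 -0.    1.22  0.8 ]
place 3.141592653589793 [ 0.41  0.46  1.46  0.    1.22 -2.35]
push0 0 [ 0.37  0.27  1.7  -0.    1.17  2.33]
push0 3.141592653589793 [ 0.37  0.27  1.7  -0.    1.17 -0.81]
push1 0 [0.29 0.39 1.56 0.   1.2  1.82]
push1 3.141592653589793 [ 0.29  0.39  1.56 -0.    1.2  -1.32]
[[-0.97, 0.24, -0.0], [0.24, 0.97, -0.0], [0.0, -0.0, -1.0]]
[-0.23163449 -0.1752827   0.00296769] [0.36369518 0.34890685 0.00308252]
39.6922037499419 25.00013440847397
39.514215863875265 24.998580515384674 [ 0.34108156 -1.22391487 -1.34287297] [ 5.24379082e-01  9.70254227e-02  1.90573323e+00 -4.90117334e-06
  1.14047625e+00  5.99444124e-01] 5.0083
```

Run:
```python
from h import *
st=np.array([.5766,.4464]); a=-1.96
p=st+.09*np.array([np.cos(a),np.sin(a)])
bot.goto([*p,.10],down(a+np.pi/2)); bot.line_to([*p,.063],max_speed=.08)
print(p,bot.current_ee_pos(),bot.current_clock())
c=cams()
cv2.imwrite("pics/top1.png",c["top"]["pixels"]);cv2.imwrite("pics/sc1.png",c["scene"]["pixels"])
t=cv2.resize(c["top"]["pixels"][205:315,265:405],None,fx=4,fy=4,interpolation=cv2.INTER_CUBIC)
s=cv2.resize(c["scene"]["pixels"][215:325,270:410],None,fx=4,fy=4,interpolation=cv2.INTER_CUBIC)
cv2.imwrite("pics/both1.png",cv2.resize(np.vstack([t,s]),None,fx=.68,fy=.68)if 0 else np.hstack([t[:, :400],s[:, :400]]))
```

```text
[0.54244934 0.36313096] [0.54231072 0.36311711 0.06273722] 6.375
```

View pics/both1.png

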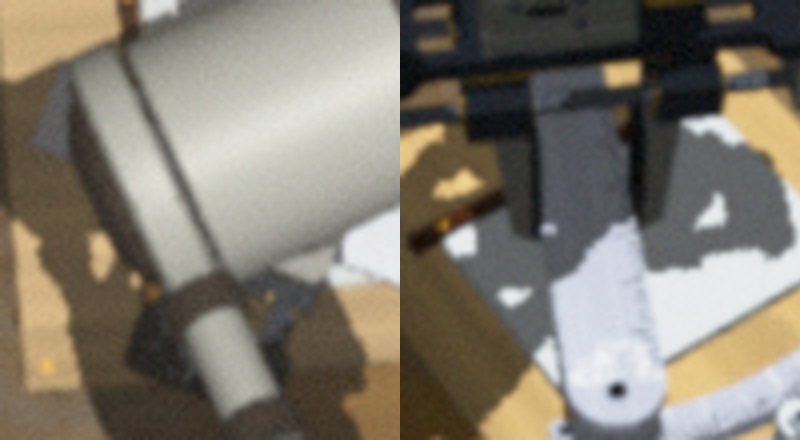

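The scene crop shows the rule gripped over the board, with its dot at scene pixel (324.2,312.0). In the top crop the forearm hides most of the rule. Only its square end corner shows, near top pixel (274,242.5).

Run:
```python
from h import *
c=cams(); a=-1.96; d=np.array([np.cos(a),np.sin(a)]); n=np.array([-d[1],d[0]])
st=np.array([.5766,.4464])
im=c["scene"]["pixels"]; g=cv2.cvtColor(im,cv2.COLOR_BGR2GRAY)
w=g[306:319,317:331].astype(float); m=(w<110)
ys,xs=np.nonzero(m); print("dotpx",xs.mean()+317,ys.mean()+306,m.sum())
D=plane(c["scene"],(xs.mean()+317,ys.mean()+306),.068)[:2]
v=D-st; print("dot rel along,across",v@d,v@n)
K=plane(c["top"],(274,242.5),.068)[:2]-st; print("corner",K@d,K@n)
t=cv2.resize(c["top"]["pixels"][215:255,262:302],None,fx=14,fy=14,interpolation=cv2.INTER_CUBIC)
t=cv2.convertScaleAbs(t,alpha=1.6); cv2.imwrite("pics/cor.png",t)
```

```text
dotpx 324.125 311.875 8
dot rel along,across 0.18210331538042793 -0.00042297337393887616
corner -0.01390322467278677 -0.020675325993283655
```

View pics/cor.png

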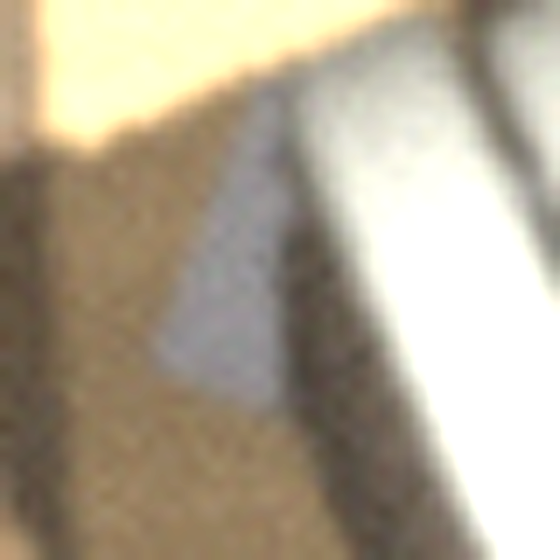

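Run:
```python
from h import *
c=cams(); a=-1.96; d=np.array([np.cos(a),np.sin(a)]); n=np.array([-d[1],d[0]])
st=np.array([.5766,.4464])
for p in [(158,358),(262,85),(270,402)]:
    q=(262+(p[0]+.5)/14-.5,215+(p[1]+.5)/14-.5)
    K=plane(c["top"],q,.068)[:2]-st; print("corner",q,K@d,K@n)
# original: rule silhouette extents in top0 on z=.008
im=cv2.imread("pics/top0.png"); hsv=cv2.cvtColor(im,cv2.COLOR_BGR2HSV)
m=((hsv[...,1]<60)&(hsv[...,2]>130)).astype(np.uint8); m[:333]=0;m[375:]=0;m[:,:278]=0;m[:,412:]=0
k,_=cv2.findContours(m,cv2.RETR_CCOMP,cv2.CHAIN_APPROX_NONE); k=sorted(k,key=cv2.contourArea)[::-1]
P=np.array([plane(c["top"],p[0],.008)[:2] for p in k[0]])
h=[plane(c["top"],tuple(np.mean(kk[:,0],0)),.008)[:2] for kk in k[1:3]]; print([len(x) for x in k[:4]],h)
u=np.array([.3561,.255])-[.37,.4383]; u/=np.linalg.norm(u); w=np.array([-u[1],u[0]])
A=P@u;B=P@w; print("len",A.min(),A.max(),A.max()-A.min(),"wid",np.percentile(B,3),np.percentile(B,97)); print([(x@u-A.min(),A.max()-x@u,x@w) for x in h])
print("used hole",np.array([.37,.4383])@u-A.min(), np.array([.37,.4383])@w)
# stud from shoulder circle in top0 at z=.024
m=((hsv[...,1]<50)).astype(np.uint8)[220:252,272:303]
k,_=cv2.findContours(m,cv2.RETR_EXTERNAL,cv2.CHAIN_APPROX_NONE); k=max(k,key=cv2.contourArea)
(x,y),r=cv2.minEnclosingCircle(k); print("shoulder",x+272,y+220,r,plane(c["top"],(x+272,y+220),.024))
```

```text
corner (272.82142857142856, 240.10714285714286) -0.01736784574171386 -0.017461868323035628
corner (280.25, 220.60714285714286) -0.01753001818609134 0.019419630243582495
corner (280.82142857142856, 243.25) -0.002187505418013376 -0.017675414607993396
[269, 20, 11] [array([0.37066641, 0.43867865]), array([0.35639188, 0.25532206])]
len -0.4838350927591773 -0.2652457452540987 0.21858934750507858 wid 0.3141690439748705 0.3577445599452192
[(np.float64(0.018384446798709653), np.float64(0.20020490070636893), np.float64(0.33643460301088435)), (np.float64(0.20229547266497244), np.float64(0.016293874840106137), np.float64(0.33606541666217243))]
used hole 0.018812401001578716 0.3357987286314787
shoulder 286.5 236.0 7.159010887145996 [0.57812757 0.44752808 0.024     ]
```

Run:
```python
from h import *
p=np.array([0.54244934,0.36313096]); z=.063
f0=np.array(bot.current_contact_force()); print(f0)
while z>.0285:
    z-=.0015
    bot.line_to([*p,z],max_speed=.03)
    f=np.array(bot.current_contact_force())-f0
    print(round(z,4),f.round(1),np.round(bot.current_ft_torque(),2),round(bot.current_ee_pos()[2],4))
    if np.linalg.norm(f)>6: break
print(bot.current_clock())
```

```text
[-0.27781399  0.58287861 -2.13436407]
0.0615 [ 0.2  0.  -0.3] [-0.03  0.07  0.04] 0.0614
0.06 [ 0.5 -0.4  0.3] [-0.05  0.09 -0.03] 0.0598
0.0585 [ 0.8 -0.6  0.4] [-0.1   0.1   0.01] 0.0583
0.057 [ 0.8 -0.   0.6] [-0.09  0.1   0.05] 0.0568
0.0555 [ 0.4 -1.   0.1] [-0.03  0.12  0.01] 0.0553
0.054 [-0.2 -0.9  0.2] [-0.02  0.13  0.01] 0.0538
0.0525 [ 0.2 -0.5  0.5] [-0.08  0.06 -0.03] 0.0523
0.051 [-0.2 -1.7  0.2] [-0.06  0.1   0.03] 0.0508
0.0495 [-0.1 -0.6  0.1] [-0.06  0.12 -0.08] 0.0494
0.048 [ 0.9 -0.8 -0.6] [-0.13  0.14  0.03] 0.0478
0.0465 [ 0.6  0.3 -0.5] [-0.09  0.07 -0.  ] 0.0463
0.045 [-0.5 -0.5  1.2] [-0.07  0.08 -0.  ] 0.0448
0.0435 [ 0.8 -0.3  0.5] [-0.08  0.07 -0.03] 0.0433
0.042 [ 0.3 -1.  -0.2] [-0.03  0.03  0.01] 0.0419
0.0405 [ 0.3  0.2 -0. ] [ 0.01  0.04 -0.02] 0.0404
0.039 [ 1.   0.6 -0.6] [ 0.02 -0.01  0.02] 0.0389
0.0375 [ 1.7  0.1 -0.2] [ 0.08 -0.09 -0.06] 0.0375
0.036 [1.3 0.5 0.2] [ 0.06 -0.1   0.  ] 0.036
0.0345 [1.5 0.1 0.2] [ 0.06 -0.06 -0.08] 0.0345
0.033 [ 1.7 -0.1  0.3] [ 0.1  -0.08 -0.09] 0.033
0.0315 [1.7 0.6 0.5] [ 0.19 -0.15 -0.07] 0.0314
0.03 [1.3 1.  0.3] [ 0.16 -0.16 -0.06] 0.0299
0.0285 [1.6 0.6 0.8] [ 0.21 -0.14 -0.01] 0.0285
12.425
```

Run:
```python
from h import *
p=np.array([0.54244934,0.36313096]); z=.0285
f0=np.array([-.28,.58,-2.13])
while z>.0250:
    z-=.0005
    bot.line_to([*p,z],max_speed=.02)
    f=np.array(bot.current_contact_force())-f0
    print(round(z,4),f.round(1),round(bot.current_ee_pos()[2],4))
    if np.linalg.norm(f)>5: break
bot.set_gripper(.62,25); bot.hold(.3)
print(bot.current_contact_force())
bot.line_to([*p,.13],max_speed=.15)
bot.goto([.43,.25,.16],down(-1.96+np.pi))
c=cams(); print(bot.current_clock())
a=cv2.resize(c["top"]["pixels"][165:375,260:440],None,fx=1.9,fy=1.9,interpolation=cv2.INTER_CUBIC)
b=cv2.resize(c["scene"]["pixels"][195:405,240:445],None,fx=1.9,fy=1.9,interpolation=cv2.INTER_CUBIC)
cv2.imwrite("pics/pl.png",np.hstack([a,b]))
```

```text
0.028 [1.  0.3 0.1] 0.0281
0.0275 [1.5 1.1 0.5] 0.0275
0.027 [ 1.7 -0.2  0.3] 0.027
0.0265 [ 1.2 -0.1  2.5] 0.0267
0.026 [-1.6 -0.8  7.4] 0.0267
[-0.15134397  0.23147668  0.8069006 ]
16.8667
```

View pics/pl.png

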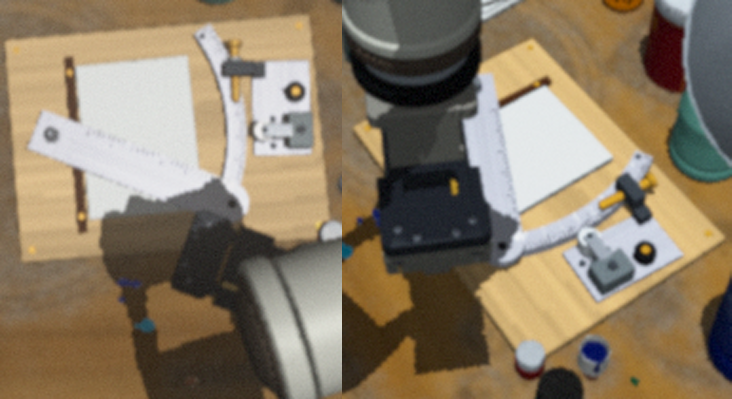

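The rule is on the stud, with the pin showing through the hole near (50,135). It lies across the tile with its round end on the open rail at about (235,200), short of the roller at (262,130). Next is the push.

```bash
cat > push.py <<'E'
from h import *
st=np.array([.577,.4467]); OFF=.030; Zp=.0275
def pose(a,off=OFF,r=.155):
    d=np.array([np.cos(a),np.sin(a)]); n=np.array([-d[1],d[0]])
    return st+r*d-off*n, down(a+np.pi), n
def go(a,off=OFF,z=Zp,v=.05):
    p,r,_=pose(a,off); bot.line_to([*p,z],r,max_speed=v)
def force(a,f0,k=5):
    F=[]
    for _ in range(k): bot.hold(.02); F.append(bot.current_contact_force())
    return -(np.mean(F,0)-f0)@np.r_[pose(a)[2],0]
E
python3 - <<'E'
from push import *
bot.set_gripper(0,25)
a=-1.96; p,r,_=pose(a,.042); bot.goto([*p,.09],r); go(a,.042,v=.1)
f0=[]; 
for _ in range(10): bot.hold(.02); f0.append(bot.current_contact_force())
f0=np.mean(f0,0); np.save("f0.npy",f0); print(f0)
go(a,.032,v=.04)
for a in np.arange(-1.96,-1.70,.065): go(a,v=.05); print(round(a,3),round(force(a,f0,3),1))
while a<-1.59:
    a+=.01; go(a,v=.03); F=force(a,f0,3); print(round(a,3),round(F,1))
    if F>12: break
print(bot.current_clock(),bot.current_ee_pos()); np.save("a.npy",a)
E
```

```text
[ 0.20262586  0.02456021 -0.12068602]
-1.96 -0.0
-1.895 0.1
-1.83 -0.2
-1.765 -0.3
-1.755 0.8
-1.745 1.1
-1.735 0.2
-1.725 0.2
-1.715 0.7
-1.705 -0.1
-1.695 0.6
-1.685 0.6
-1.675 1.1
-1.665 5.7
-1.655 6.3
-1.645 6.2
-1.635 5.4
-1.625 4.8
-1.615 4.3
-1.605 3.1
-1.595 1.8
-1.585 0.9
26.5583 [0.54525998 0.29180997 0.02755572]
```

Run:
```python
from push import *
a=float(np.load("a.npy")); f0=np.load("f0.npy")
while a<-1.49:
    a+=.004 if a<-1.552 else .0015
    go(a,v=.02); F=force(a,f0,4); print(round(a,4),round(F,1),end="; ")
    if F>9.8: break
for _ in range(4): print(round(force(a,f0,5),1))
print(bot.current_clock()); np.save("a.npy",a)
```

```text
-1.581 1.5; -1.577 2.3; -1.573 1.2; -1.569 1.0; -1.565 0.5; -1.561 0.4; -1.557 -0.3; -1.553 0.3; -1.549 0.4; -1.5475 0.4; -1.546 -0.2; -1.5445 0.5; -1.543 0.1; -1.5415 0.3; -1.54 -0.0; -1.5385 -0.2; -1.537 -0.2; -1.5355 0.0; -1.534 0.1; -1.5325 0.1; -1.531 0.2; -1.5295 0.2; -1.528 1.3; -1.5265 3.1; -1.525 4.4; -1.5235 5.5; -1.522 6.3; -1.5205 6.7; -1.519 7.7; -1.5175 8.2; -1.516 8.3; -1.5145 9.9; 9.4
9.6
9.5
9.2
37.025
```

Run:
```python
from push import *
a=float(np.load("a.npy")); f0=np.load("f0.npy")
for _ in range(3):
    F=force(a,f0,5); print(round(F,1))
    if F>11: break
    a+=.0015; go(a,v=.02)
for _ in range(3): print(round(force(a,f0,5),1))
for off in(.033,.045): go(a,off,v=.04)
p=bot.current_ee_pos(); bot.line_to([p[0],p[1],.12],max_speed=.15)
bot.goto([.40,.25,.16],down(a+np.pi))
c=cams(); print(bot.current_clock())
x=cv2.resize(c["top"]["pixels"][165:375,260:440],None,fx=1.9,fy=1.9,interpolation=cv2.INTER_CUBIC)
b=cv2.resize(c["scene"]["pixels"][195:405,240:445],None,fx=1.9,fy=1.9,interpolation=cv2.INTER_CUBIC)
cv2.imwrite("pics/end.png",np.hstack([x,b]))
```

```text
9.3
10.1
10.8
11.2
11.3
11.4
40.5
```

View pics/end.png

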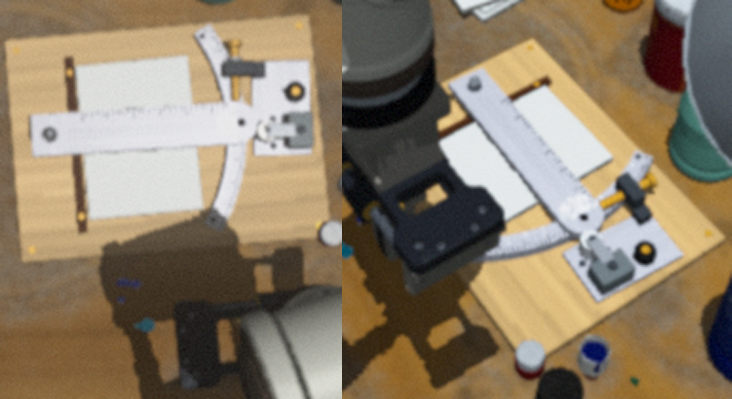

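The rule is on the stud (50,135) and past the roller (265,130). Its upper side bears on the brass screw at (236,100), the tile looks unmoved and the robot is clear.

```bash
python3 -c "
from workcell import bot
print(bot.job_done())"
```

```text
the job is handed in; nothing more can be done
None
```

The job is handed in, with no verdict returned: the rule is on the stud and past the roller, was pressed on the stop screw with a push of about 11 N, and the last picture shows the catch holding it there, the tile apparently unmoved and the robot clear.

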